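Find the cover that rocks and press it home

ROBOT

A 7-joint arm with a two-finger parallel gripper is mounted at the origin on the work surface. World frame = base frame: x ahead of the robot, y to its left, z up, the work surface at z = 0. Lengths are in m, angles in degrees, forces in N, time in s.
With the tool pointing down it reaches from about 0.425 to 0.875 m from the base axis. Payload 4.7 kg.
Tool frame: the origin (TCP) lies at the very end of the fingers, on their centre line; the grasp point (between the pads) lies 19 mm behind it; z points along the fingers, y is the direction in which the jaws open and shut (so a half turn about z gives the same grasp; the last joint's range is limited). The gripper opens to 87 mm and grips with 3 to 60 N. Pads are 19 mm wide; open, the fingers measure 117 mm over their backs; the gripper's body (75 mm by 190 mm) begins 51 mm behind the grasp point.
Start: joints at [75.006, 18.392, -4.016, 83.108, 1.295, 78.541, -3.26], TCP at [0.177, -0.625, 0.223] pointing down, gripper open.
Joint ranges: [-163.93, 163.93], [-17.29, 119.83], [-79.2, 71.16], [3.27, 140.29], [-89.18, 269.18], [5.43, 117.66], [-154.24, 154.24]. Speed limits (degrees/s): [147.25, 147.25, 180, 180, 180, 180, 180].

INTERFACE

Orientations are given as [roll, pitch, yaw] about the fixed x, y, z axes, in that order (R = Rz(yaw) Ry(pitch) Rx(roll)).
In Python, from cell import * gives the robot as it stands.
- The arm moves only by the tool arm_command, never from a script. Its argument "targets" is a list that holds one entry, the list of rows, each a list of 7 numbers: the shift along the tool's x, y, z in m, then the turn, a rotation vector about the tool's x, y, z in degrees, then the gripper's target within -1 to 1 (shut at 1, half-way at 0, fully open at -1). In form: [[[tx, ty, tz, rx, ry, rz, claw], ...]]. A call has 1 to 10 rows; each row is the pose to reach, as a shift and turn from the pose commanded when the call began, along the tool's axes at that moment; what a row does not reach only later rows make up. A row lasts 1/10 s, in which the tool goes at most 50 mm and 8.59 degrees, less where a joint would pass 70% of its speed; a pose out of reach is approached as far as the arm can. A call with a gripper value outside its range is refused whole. The fingers move at their own pace and stop on an object; "newtons" is the grip in N (left out, the last holds). Time passes only in rows, so rows that repeat a pose let the fingers close. It gives the time, the measured TCP pose, the force and the opening at its end, in the units of the state.
- get_obs(): the state, without advancing time (a new reading comes with each control period).
- read_camera(name): name is "scene" or "top"; returns a dict with "img" (480x640x3 uint8, red, green, blue), "z_map" (480x640 float32, m along the optical axis (not along the pixel's ray), 0 where there is no reading), "K" (3x3 intrinsics, pixels), "origin" and "attitude" of the camera in the world. Camera axes: x right, y down, z forward; pixel columns grow to the right and rows downward; lengths in m; the calibration is good to about 2 mm. A picture is of the moment at which its call begins.
- sign_off(): hands the job in, once; it reports no verdict.
Trained networks look in the newest picture that a camera, given by its name, has taken for a name from the list of things; names that differ only in an ending like _2 or _b are one class to them, and where a whole thing is asked for, a point or a joint stands for the part that bears it (a point fixed in the world has none). Each returns a list of dicts, best first, with "conf" (0 to 1); they miss things now and then, are a little off and sometimes report something else, mostly with a low value. They report only what shows in the picture. A call takes as long as a camera call. They do not tell look-alikes from the thing itself.
- search_frame(thing, camera): "position" ([column, row] in pixels, amid what is visible of it).
The state is a dict: "time_s": time; "qpos": joint angles; "joint_velocities": joint speeds; "effort": joint torques, N m; "tool_pos": TCP position; "tool_rot": TCP orientation; "force": force on the tool from outside, world axes, zero at the start; "wrist_torque": the same for the moment, N m; "grip_width": finger opening in m.
Only numpy, scipy, OpenCV 4.12 (cv2) and the standard library are available. Lean on these libraries where they do the work, as an engineer would, in place of code of your own. Each camera call takes 0.05 s, during which the arm holds its last target.

TASK

One of the four identical white covers on the canisters is not on properly. With the fingertips, press lightly on the edge of the covers, one after another, until you find the one that rocks, then press that one down in its middle until it is fully home and no longer rocks, and take the hand away. Only press: do not lift any cover, and leave the other things on the bench where they are.

Things in the scene. Friction and masses are not known exactly. Their poses are not given: they have to be found in the camera images.
- place1: Grey ring 96 mm across, 5 mm tall, fixed to the bench, number 1 of a row of four (1 at the robot's far right, 4 at its far left); origin: its centre, at bench height. Fixed upright and centred in it: a 74 mm canister with a white press-on cover, 82 mm across, 18 mm deep, flat on top. A seated cover's top is 40 to 52 mm above the bench (canisters differ), the loose one's 46 to 58.
- place2: Grey ring 96 mm across, 5 mm tall, fixed to the bench, number 2 of a row of four (1 at the robot's far right, 4 at its far left); origin: its centre, at bench height. Fixed upright and centred in it: a 74 mm canister with a white press-on cover, 82 mm across, 18 mm deep, flat on top. A seated cover's top is 40 to 52 mm above the bench (canisters differ), the loose one's 46 to 58.
- place3: Grey ring 96 mm across, 5 mm tall, fixed to the bench, number 3 of a row of four (1 at the robot's far right, 4 at its far left); origin: its centre, at bench height. Fixed upright and centred in it: a 74 mm canister with a white press-on cover, 82 mm across, 18 mm deep, flat on top. A seated cover's top is 40 to 52 mm above the bench (canisters differ), the loose one's 46 to 58.
- place4: Grey ring 96 mm across, 5 mm tall, fixed to the bench, number 4 of a row of four (1 at the robot's far right, 4 at its far left); origin: its centre, at bench height. Fixed upright and centred in it: a 74 mm canister with a white press-on cover, 82 mm across, 18 mm deep, flat on top. A seated cover's top is 40 to 52 mm above the bench (canisters differ), the loose one's 46 to 58.
- home_a (a joint): How far the loose cover has gone down onto its canister (m): about 0 while unseated, 0.006 fully home, negative if pulled up. It moves straight down under about 6 N near its middle and stays where it is left. All four covers look the same; at which ring this one is, is not known.
- rock_x_a (a joint): Tilt of the loose cover (rad) about a line through its middle along world x: it rocks across the robot (the left or right edge goes down). 0 is level. While unseated it tilts either way to about 0.16 under 1 to 3 N at 30 mm from its middle (that edge sinks 4 to 5 mm), then its rim rests on the canister; let go, it springs back level. Once home it no longer rocks.
- rock_y_a (a joint): Tilt of the loose cover (rad) about a line through its middle along world y: it rocks towards the robot (the near or far edge goes down). 0 is level. While unseated it tilts either way to about 0.16 under 1 to 3 N at 30 mm from its middle (that edge sinks 4 to 5 mm), then its rim rests on the canister; let go, it springs back level. Once home it no longer rocks.
- home_b (a joint): How far one of the three properly seated covers is down (m): 0.006 is fully home, smaller if pulled up. It neither rocks nor sinks when pressed. It does not tell at which ring this cover is.
- home_c (a joint): How far one of the three properly seated covers is down (m): 0.006 is fully home, smaller if pulled up. It neither rocks nor sinks when pressed. It does not tell at which ring this cover is.
- home_d (a joint): How far one of the three properly seated covers is down (m): 0.006 is fully home, smaller if pulled up. It neither rocks nor sinks when pressed. It does not tell at which ring this cover is.
- peg1: Loose aluminium peg standing upright between rings 2 and 3, 18 mm across, 55 mm tall; origin at its foot. To be left alone.
- peg2: Loose aluminium peg standing upright between rings 3 and 4, 18 mm across, 55 mm tall; origin at its foot. To be left alone.
- soap_rest: Loose round white ceramic soap rest, 110 mm across, 22 mm tall, behind the canisters; origin under its centre. To be left alone.
- pail_lid: Loose turquoise plastic pail lid lying flat, 150 mm across, 12 mm tall, behind the canisters; origin under its centre. To be left alone.
- bottle: Loose white bottle, 64 mm across, 160 mm tall, standing to the right of the canisters; origin under its centre. To be left alone.
- brush: Loose brush lying on the bench to the left of the canisters; origin under its middle. To be left alone.
Mind the look-alikes: they are no part of the job. What is shaped like the part that bears home_c but green or orange is not meant.

How it is judged:
By the outcome, as a careful person would: the job done as asked, in the order asked, and still so for the second after the job is handed in, with the robot touching nothing.
It also fails if it takes over 54 s, if anything falls off the work surface, if the arm or the gripper's body presses on something with over 40 N, if the wrist force passes 120 N, or if a joint passes its speed limit or range.

## Working session

There is one attempt and no reset: what is moved stays moved. The work goes in short steps, Python scripts to look and compute and a tool call to move; the robot and the scene stay as the last step left them, time stands still between calls to the robot, and variables do not carry over. Pictures are saved under pics/ and viewed, and the job is handed in when it is done.

Besides the shell and the picture viewer there is one more tool, called after ">>>" in YAML: its name, and indented under it one key for each argument. arm_command: Moves the arm, as the interface text tells. Its arguments: {"type":"object","properties":{"targets":{"type":"array","items":{"type":"array","items":{"type":"array","items":{"type":"number"}}}},"newtons":{"type":"number"}},"required":["targets"]}

```bash
mkdir -p pics; ls
python3 - <<'E'
from cell import *
import cv2, numpy as np
o=get_obs()
for k in o: print(k,np.round(o[k],4).tolist())
for n in("scene","top"):
    c=read_camera(n); cv2.imwrite(f"pics/{n}0.png",c["img"][:,:,::-1]); np.savez(f"{n}0.npz",**c)
    print(n,c["K"],c["origin"],c["attitude"])
E
```

```text
pics
time_s 0.0
qpos [75.0041, 18.4369, -4.0139, 83.1755, 1.2951, 78.5397, -3.2593]
joint_velocities [-0.0366, -0.0722, -0.0405, 0.1362, -0.0233, -0.0358, 0.0549]
effort [-0.0003, -49.1285, -0.4043, -31.2527, -0.0641, 0.0437, 0.0002]
tool_pos [0.1768, -0.6249, 0.2215]
tool_rot [-179.8931, 0.0064, 15.8048]
force [0.2308, 0.1221, -0.2334]
wrist_torque [0.0271, 0.0852, 0.0191]
grip_width 0.0869
scene [[512.34126865   0.         314.18003042]
 [  0.         512.34126865 250.40775958]
 [  0.           0.           1.        ]] [ 1.50615514 -0.36542734  0.78092773] [-125.48792811    0.25261905   69.16562231]
top [[611.96687349   0.         306.55077693]
 [  0.         611.96687349 236.76683797]
 [  0.           0.           1.        ]] [ 4.37042927e-01 -2.43554058e-04  1.46944234e+00] [-175.79688569    0.2398037   -89.1992581 ]
```

View pics/scene0.png

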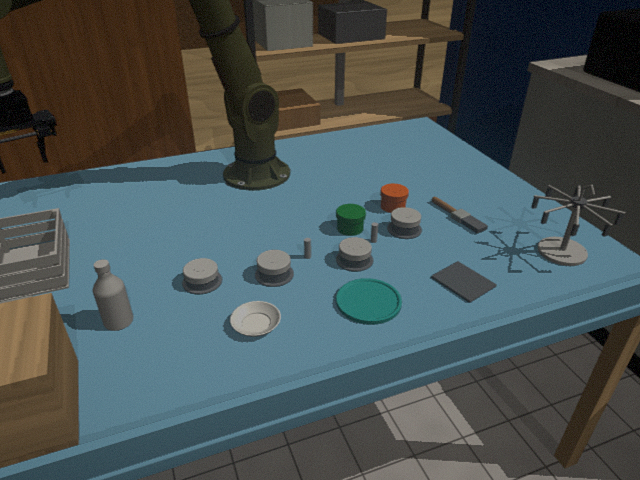

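View pics/top0.png

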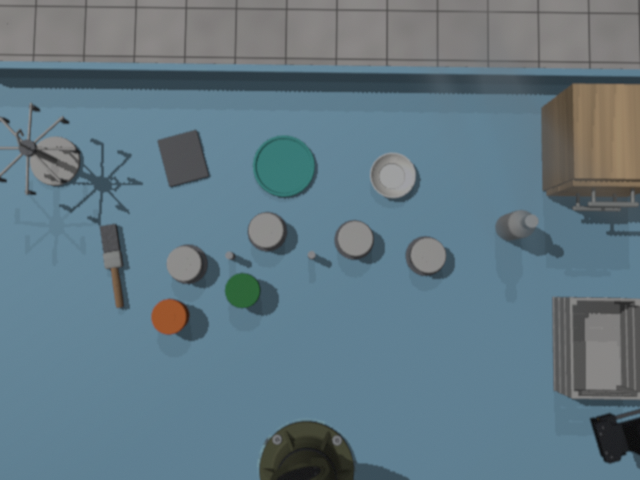

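The top view shows the white covers at about (428,256), (355,239), (267,231) and (187,264), for rings 1 to 4. Pegs are at (312,255) and (230,255). The green (243,290) and orange (170,316) canisters are look-alikes.

```bash
cat > h.py <<'E'
import numpy as np, cv2
from scipy.spatial.transform import Rotation as R
def cloud(c):
    K=c["K"];z=c["z_map"].astype(float);v,u=np.mgrid[:480,:640]
    p=np.stack([(u-K[0,2])/K[0,0]*z,(v-K[1,2])/K[1,1]*z,z],-1)
    return p@R.from_euler('xyz',c["attitude"],degrees=True).as_matrix().T+c["origin"]
E
python3 - <<'E'
from h import *
for n,seeds in(("top",dict(c1=(428,256),c2=(355,239),c3=(267,231),c4=(187,264),peg1=(312,255),peg2=(230,255),green=(243,290),orange=(170,316))),("scene",dict(c1=(200,268),c2=(273,262),c3=(354,247),c4=(405,217)))):
    c=np.load(n+"0.npz"); P=cloud(c)
    print(n,'bench z',[np.round(P[v,u],4).tolist() for u,v in ((330,350),(300,200))])
    for k,(u,v) in seeds.items():
        m=np.zeros((480,640),bool);r=24 if n=="top" else 22
        if k[0]=='p': r=9
        m[v-r:v+r+1,u-r:u+r+1]=1
        q=P[m&(c["z_map"]>0)]; zt=np.median(P[v-2:v+3,u-2:u+3,2])
        s=q[abs(q[:,2]-zt)<.008]
        (cx,cy),rad=cv2.minEnclosingCircle((s[:,:2]*1000).astype(np.float32))
        # plane tilt
        t=s[np.hypot(s[:,0]-cx/1e3,s[:,1]-cy/1e3)<.033]
        a=np.linalg.lstsq(np.c_[t[:,:2]-t[:,:2].mean(0),np.ones(len(t))],t[:,2],rcond=None)[0]
        print(k,'ztop',round(np.median(t[:,2])*1000,1),'centre',round(cx,1),round(cy,1),'rad',round(rad,1),'mean',np.round(s[:,:2].mean(0)*1000,1),'slope',np.round(a[:2],3),len(s),'max z',q[:,2].max().round(3))
E
```

```text
top bench z [[0.2759, -0.0521, -0.0013], [0.6346, 0.0246, -0.0056]]
c1 ztop 43.0 centre 503.6 -276.5 rad 41.5 mean [ 503.6 -276. ] slope [-0.    -0.006] 963 max z 0.052
c2 ztop 48.7 centre 540.8 -105.9 rad 41.2 mean [ 540.2 -105.6] slope [0.   0.01] 946 max z 0.058
c3 ztop 45.6 centre 557.4 103.0 rad 40.9 mean [557.  102.8] slope [-0.001 -0.009] 942 max z 0.055
c4 ztop 49.5 centre 476.6 291.6 rad 41.4 mean [476.4 291.4] slope [ 0.011 -0.   ] 966 max z 0.059
peg1 ztop 54.6 centre 501.1 -3.7 rad 8.4 mean [500.9  -3.8] slope [-0.069 -0.079] 44 max z 0.065
peg2 ztop 54.8 centre 497.1 187.2 rad 9.0 mean [496.8 186.8] slope [ 0.051 -0.014] 50 max z 0.062
green ztop 57.8 centre 416.3 154.2 rad 41.0 mean [416.3 153.8] slope [0.    0.014] 976 max z 0.069
orange ztop 58.0 centre 354.2 321.7 rad 41.3 mean [354.4 321.1] slope [-0.004 -0.004] 997 max z 0.067
scene bench z [[0.825, -0.075, 0.0014], [0.2145, 0.0761, -0.0024]]
c1 ztop 42.9 centre 505.6 -277.7 rad 42.8 mean [ 510.3 -278.8] slope [0.004 0.   ] 629 max z 0.048
c2 ztop 48.4 centre 542.8 -107.8 rad 43.2 mean [ 546.7 -108.9] slope [0.    0.001] 594 max z 0.053
c3 ztop 44.8 centre 542.3 125.6 rad 72.0 mean [560.4 102.6] slope [ 0.024 -0.031] 563 max z 0.055
c4 ztop 48.6 centre 441.0 298.0 rad 81.1 mean [461.2 291.5] slope [ 0.009 -0.015] 547 max z 0.059
```

Run:
```python
from h import *
c=np.load("top0.npz");P=cloud(c)
for n,(a,b,d,e) in dict(rack=(545,290,640,405),bottle=(490,205,545,245),box=(540,80,640,215)).items():
    q=P[b:e,a:d].reshape(-1,3); q=q[q[:,2]>.02]; print(n,q.min(0).round(3),q.max(0).round(3))
for u,v in((330,270),(310,300),(390,220),(450,300),(150,240),(230,210)): print(P[v-3:v+4,u-3:u+4].reshape(-1,3).mean(0).round(4))
yaw=np.deg2rad(15.8)
d=np.array([.5036-.030-.1768,-.2765+.6249])
print('tool',d[0]*np.cos(yaw)+d[1]*np.sin(yaw), -(-d[0]*np.sin(yaw)+d[1]*np.cos(yaw)))
```

```text
rack [ 0.19  -0.742  0.02 ] [ 0.437 -0.     1.469]
bottle [ 0.437 -0.505  0.02 ] [ 0.605 -0.     1.469]
box [ 0.437 -0.789  0.02 ] [ 0.93  -0.     1.469]
[ 0.4658 -0.0499 -0.0005]
[ 3.936e-01 -2.900e-03  2.000e-04]
[ 0.5883 -0.1933 -0.0009]
[ 0.3983 -0.3372 -0.0004]
[0.532  0.3844 0.    ]
[6.073e-01 1.933e-01 1.000e-04]
tool 0.380448738548428 -0.2544239716239606
```

>>> arm_command:
  targets:
    - [[0.04,-0.027,-0.03,0,0,0,1],[0.08,-0.054,-0.03,0,0,4,1],[0.12,-0.08,-0.03,0,0,8,1],[0.16,-0.107,-0.03,0,0,12,1],[0.2,-0.134,-0.02,0,0,15.8,1],[0.24,-0.16,0,0,0,15.8,1],[0.28,-0.187,0,0,0,15.8,1],[0.32,-0.214,0.02,0,0,15.8,1],[0.35,-0.234,0.04,0,0,15.8,1],[0.38,-0.254,0.06,0,0,15.8,1]]
  newtons: 20

```text
time_s: 1.1
tool_pos: [0.4744, -0.2756, 0.1617]
tool_rot: [180.0, -0.0, 0.1]
force: [-0.3, -0.1, 0.6]
grip_width: 0.0148
```

>>> arm_command:
  targets:
    - [[0,0,0.04,0,0,0,1],[0,0,0.08,0,0,0,1],[0,0,0.1,0,0,0,1],[0,0,0.107,0,0,0,1],[0,0,0.107,0,0,0,1],[0,0,0.107,0,0,0,1]]

```text
time_s: 1.7
tool_pos: [0.4744, -0.2781, 0.0568]
tool_rot: [179.9, -0.1, -0.0]
force: [0.1, -0.1, 0.0]
grip_width: 0.0002
```

Run:
```python
from cell import *
o=get_obs();print(o["tool_pos"],o["force"],o["wrist_torque"],o["tool_rot"],o["grip_width"])
```

```text
[ 0.47435108 -0.27814853  0.05681796] [ 0.06627631 -0.08417165  0.04840718] [ 0.02677089  0.04984519 -0.00647189] [ 1.79936282e+02 -1.01921611e-01 -8.87836369e-03] 0.00023287221718493647
```

>>> arm_command:
  targets:
    - [[0,0,0.006,0,0,0,1],[0,0,0.01,0,0,0,1],[0,0,0.011,0,0,0,1],[0,0,0.012,0,0,0,1],[0,0,0.012,0,0,0,1]]

```text
time_s: 2.2
tool_pos: [0.4735, -0.2777, 0.0437]
tool_rot: [180.0, 0.0, 0.0]
force: [-1.2, 0.1, 0.9]
grip_width: 0.0006
```

>>> arm_command:
  targets:
    - [[0,0,0.001,0,0,0,1],[0,0,0.001,0,0,0,1]]

```text
time_s: 2.4
tool_pos: [0.4735, -0.2777, 0.0435]
tool_rot: [180.0, 0.0, 0.0]
force: [-1.2, 0.9, 6.2]
grip_width: 0.0003
```

>>> arm_command:
  targets:
    - [[0,0,0.001,0,0,0,1],[0,0,0.001,0,0,0,1]]

```text
time_s: 2.6
tool_pos: [0.4735, -0.2777, 0.0433]
tool_rot: [180.0, 0.0, -0.0]
force: [-4.5, 1.5, 11.6]
grip_width: 0.0007
```

>>> arm_command:
  targets:
    - [[0,0,-0.03,0,0,0,1],[0.002,-0.01,-0.04,0,0,0,1],[0.012,-0.055,-0.04,0,0,0,1],[0.022,-0.1,-0.04,0,0,0,1],[0.032,-0.145,-0.04,0,0,0,1],[0.037,-0.171,-0.04,0,0,0,1],[0.037,-0.171,-0.02,0,0,0,1],[0.037,-0.171,-0.0125,0,0,0,1],[0.037,-0.171,-0.0125,0,0,0,1],[0.037,-0.171,-0.0125,0,0,0,1]]

```text
time_s: 3.6
tool_pos: [0.5103, -0.1072, 0.054]
tool_rot: [180.0, 0.0, -0.1]
force: [-0.1, 0.7, 0.2]
grip_width: 0.0007
```

>>> arm_command:
  targets:
    - [[0,0,0.002,0,0,0,1],[0,0,0.003,0,0,0,1],[0,0,0.003,0,0,0,1]]

```text
time_s: 3.9
tool_pos: [0.5105, -0.107, 0.0512]
tool_rot: [180.0, -0.0, -0.0]
force: [0.3, -0.3, 0.4]
grip_width: 0.0005
```

>>> arm_command:
  targets:
    - [[0,0,0.001,0,0,0,1],[0,0,0.001,0,0,0,1]]

```text
time_s: 4.1
tool_pos: [0.5104, -0.1067, 0.05]
tool_rot: [180.0, 0.0, -0.0]
force: [-0.9, -0.2, 0.4]
grip_width: 0.0005
```

>>> arm_command:
  targets:
    - [[0,0,0.001,0,0,0,1],[0,0,0.001,0,0,0,1]]

```text
time_s: 4.3
tool_pos: [0.5105, -0.1066, 0.049]
tool_rot: [180.0, -0.0, 0.0]
force: [-0.1, 1.0, 0.8]
grip_width: 0.0005
```

>>> arm_command:
  targets:
    - [[0,0,0.001,0,0,0,1],[0,0,0.001,0,0,0,1]]

```text
time_s: 4.5
tool_pos: [0.5103, -0.1066, 0.048]
tool_rot: [180.0, 0.0, 0.0]
force: [-0.6, 0.0, 1.8]
grip_width: 0.0003
```

>>> arm_command:
  targets:
    - [[0,0,0.001,0,0,0,1],[0,0,0.001,0,0,0,1]]

```text
time_s: 4.7
tool_pos: [0.5102, -0.1066, 0.047]
tool_rot: [180.0, 0.0, -0.0]
force: [-2.2, 0.2, 2.9]
grip_width: 0.0003
```

>>> arm_command:
  targets:
    - [[0,0,0.001,0,0,0,1],[0,0,0.001,0,0,0,1]]

```text
time_s: 4.9
tool_pos: [0.5099, -0.1066, 0.046]
tool_rot: [180.0, 0.1, -0.0]
force: [-4.1, -0.0, 5.6]
grip_width: 0.0006
```

Run:
```python
from cell import *
import numpy as np
f=[]
for n in("top","scene"):
    c=read_camera(n); np.savez(f"{n}1.npz",**c)
    o=get_obs();print(o["tool_pos"],o["force"],o["wrist_torque"])
```

```text
[ 0.50998235 -0.10664954  0.04601099] [-3.60155531  0.10114512  4.57245517] [ 0.04744758  0.83095434 -0.00950472]
[ 0.51000664 -0.10662922  0.04602071] [-4.38204976  0.17090152  4.62322971] [0.00787097 0.87549666 0.04120042]
```

>>> arm_command:
  targets:
    - [[0,0,-0.006,0,0,0,1],[0,0,-0.014,0,0,0,1],[0.015,0,-0.014,0,0,0,1],[0.0305,-0.001,-0.014,0,0,0,1],[0.0305,-0.001,-0.014,0,0,0,1]]

```text
time_s: 5.5
tool_pos: [0.5434, -0.1052, 0.061]
tool_rot: [-180.0, -0.2, 0.0]
force: [-0.4, 0.5, 0.2]
grip_width: 0.0004
```

Run:
```python
from h import *
from cell import *
c2=read_camera("scene")
for n,c in(("scene0",np.load("scene0.npz")),("press",np.load("scene1.npz")),("now",c2)):
    P=cloud(c);m=np.hypot(P[...,0]-.5425,P[...,1]+.1065)<.036
    m&=abs(P[...,2]-.047)<.009; t=P[m]
    for _ in range(3):
        A=np.c_[t[:,0]-.5425,t[:,1]+.1065,np.ones(len(t))];a=np.linalg.lstsq(A,t[:,2],rcond=None)[0]
        t=t[abs(A@a-t[:,2])<.003]
    print(n,a.round(4),len(t))
print(get_obs()["tool_pos"],get_obs()["force"])
```

```text
scene0 [0.0013 0.0017 0.0485] 404
press [0.1411 0.0035 0.0489] 309
now [-0.008  -0.0008  0.0485] 346
[ 0.54188601 -0.10522505  0.06049059] [-0.44928624 -0.25559887  0.12521542]
```

Ring 2's cover tilted 0.14 rad while I pressed its edge and sprang back level when I let go. Next I press it in the middle.

>>> arm_command:
  targets:
    - [[0,0.001,0.006,0,0,0,1],[0,0.001,0.01,0,0,0,1],[0,0.001,0.011,0,0,0,1],[0,0.001,0.012,0,0,0,1],[0,0.001,0.013,0,0,0,1],[0,0.001,0.014,0,0,0,1],[0,0.001,0.014,0,0,0,1]]

```text
time_s: 6.25
tool_pos: [0.5401, -0.1069, 0.0463]
tool_rot: [180.0, 0.1, -0.0]
force: [-2.3, -0.3, 4.8]
grip_width: 0.0006
```

>>> arm_command:
  targets:
    - [[0,0,0.001,0,0,0,1],[0,0,0.002,0,0,0,1],[0,0,0.002,0,0,0,1]]

```text
time_s: 6.55
tool_pos: [0.5401, -0.1069, 0.0444]
tool_rot: [180.0, 0.1, -0.0]
force: [-2.2, -0.0, 5.5]
grip_width: 0.0002
```

>>> arm_command:
  targets:
    - [[0,0,0.001,0,0,0,1],[0,0,0.002,0,0,0,1],[0,0,0.002,0,0,0,1]]

```text
time_s: 6.85
tool_pos: [0.5401, -0.1069, 0.0431]
tool_rot: [179.9, 0.1, -0.0]
force: [-5.0, -0.0, 10.7]
grip_width: -0.0
```

>>> arm_command:
  targets:
    - [[0,0,0.001,0,0,0,1],[0,0,0.002,0,0,0,1],[0,0,0.002,0,0,0,1]]

```text
time_s: 7.15
tool_pos: [0.5402, -0.1069, 0.0429]
tool_rot: [179.9, 0.1, -0.0]
force: [-8.5, 0.7, 23.5]
grip_width: 0.0006
```

>>> arm_command:
  targets:
    - [[0,0,0.001,0,0,0,1],[0,0,0.001,0,0,0,1],[0,0,0.001,0,0,0,1]]

```text
time_s: 7.45
tool_pos: [0.5403, -0.1069, 0.0428]
tool_rot: [179.9, 0.1, -0.0]
force: [-11.8, 0.8, 28.3]
grip_width: 0.0005
```

Hard stop at z = 42.8 mm. Now I lift and re-check the near edge.

>>> arm_command:
  targets:
    - [[0,0,-0.01,0,0,0,1],[0,0,-0.02,0,0,0,1],[-0.015,0,-0.02,0,0,0,1],[-0.03,0,-0.02,0,0,0,1],[-0.03,0,-0.012,0,0,0,1],[-0.03,0,-0.008,0,0,0,1],[-0.03,0,-0.008,0,0,0,1]]

```text
time_s: 8.15
tool_pos: [0.5109, -0.1064, 0.0461]
tool_rot: [-180.0, 0.1, 0.0]
force: [-0.8, 0.7, 0.1]
grip_width: 0.0002
```

>>> arm_command:
  targets:
    - [[0,0,0.001,0,0,0,1],[0,0,0.002,0,0,0,1],[0,0,0.002,0,0,0,1]]

```text
time_s: 8.45
tool_pos: [0.5111, -0.1065, 0.0449]
tool_rot: [-180.0, 0.0, 0.0]
force: [0.4, 0.1, 0.4]
grip_width: 0.0006
```

>>> arm_command:
  targets:
    - [[0,0,0.001,0,0,0,1],[0,0,0.001,0,0,0,1]]

```text
time_s: 8.65
tool_pos: [0.511, -0.1065, 0.044]
tool_rot: [180.0, 0.0, 0.0]
force: [-0.8, -0.5, 0.2]
grip_width: 0.0003
```

>>> arm_command:
  targets:
    - [[0,0,0.001,0,0,0,1],[0,0,0.001,0,0,0,1]]

```text
time_s: 8.85
tool_pos: [0.5111, -0.1066, 0.0432]
tool_rot: [180.0, -0.0, 0.0]
force: [0.1, 0.3, 0.1]
grip_width: 0.0003
```

>>> arm_command:
  targets:
    - [[0,0,0.001,0,0,0,1],[0,0,0.001,0,0,0,1]]

```text
time_s: 9.05
tool_pos: [0.5111, -0.1066, 0.0429]
tool_rot: [180.0, 0.0, 0.0]
force: [-2.0, 0.5, 7.1]
grip_width: 0.0003
```

>>> arm_command:
  targets:
    - [[0,0,0.001,0,0,0,1],[0,0,0.001,0,0,0,1]]

```text
time_s: 9.25
tool_pos: [0.5111, -0.1066, 0.0427]
tool_rot: [180.0, 0.0, 0.0]
force: [-4.7, 0.5, 12.5]
grip_width: 0.0006
```

It no longer rocks: the edge is stiff at 42.8 mm, where it sank before. Retracting.

>>> arm_command:
  targets:
    - [[0,0,-0.01,0,0,0,1],[0,0,-0.04,0,0,0,1],[0,0,-0.08,0,0,0,1],[0,0,-0.12,0,0,0,1],[-0.02,0,-0.16,0,0,0,1],[-0.04,0,-0.2,0,0,0,1],[-0.04,0,-0.2,0,0,0,1],[-0.04,0,-0.2,0,0,0,1]]

```text
time_s: 10.05
tool_pos: [0.4713, -0.1068, 0.2424]
tool_rot: [179.9, -0.2, -0.0]
force: [0.6, 0.8, -1.6]
grip_width: 0.0004
```

Run:
```python
from h import *
from cell import *
c2=read_camera("scene"); cv2.imwrite("pics/scene_end.png",c2["img"][:,:,::-1])
c0=np.load("scene0.npz")
for k,x,y in(("c1",.5045,-.277),("c2",.542,-.107),("c3",.5575,.103),("c4",.4765,.2915)):
  for n,c in(("before",c0),("after",c2)):
    P=cloud(c);m=np.hypot(P[...,0]-x,P[...,1]-y)<.036
    m&=abs(P[...,2]-.046)<.010; t=P[m]
    for _ in range(3):
        A=np.c_[t[:,0]-x,t[:,1]-y,np.ones(len(t))];a=np.linalg.lstsq(A,t[:,2],rcond=None)[0]
        t=t[abs(A@a-t[:,2])<.003]
    print(k,n,a.round(4),len(t))
print(get_obs()["tool_pos"],get_obs()["force"])
```

```text
c1 before [0.004  0.0016 0.0428] 424
c1 after [0.0013 0.0039 0.0426] 420
c2 before [0.0022 0.0026 0.0485] 401
c2 after [-0.0048  0.0062  0.042 ] 398
c3 before [-0.0001 -0.0016  0.0449] 349
c3 after [ 0.0018 -0.0011  0.0451] 360
c4 before [-0.0046 -0.0062  0.0487] 277
c4 after [ 0.0025 -0.0164  0.0487] 270
[ 0.47078771 -0.10660017  0.24096271] [-0.20726157  0.27741302 -0.39190216]
```

View pics/scene_end.png

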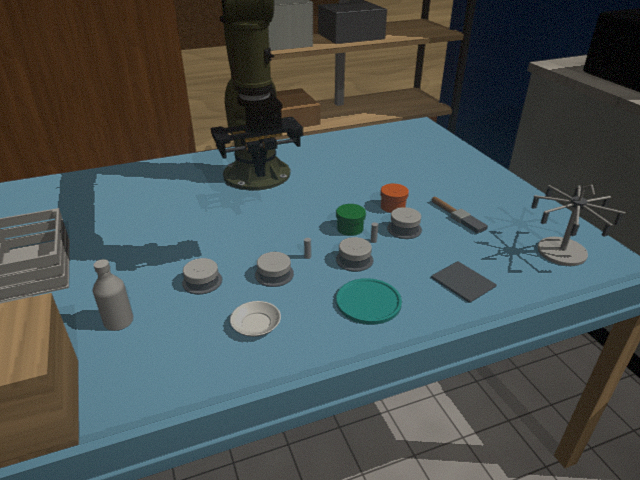

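The picture shows the arm clear of the bench and cover 2 at (273,265), level and about 6.5 mm lower than before. The pegs at (308,248) and (374,232), the bottle, the dish, the lid and the brush are where they were.

```bash
python3 -c "
from cell import *
print(sign_off())"
```

```text
the job is handed in; nothing more can be done
None
```

The loose cover was at ring 2. It is now pressed fully home and no longer rocks, and the job was handed in at about 10 s.

- **Ring 1:** I pressed its near edge. It was stiff at about 43 mm (11.6 N), so it was already seated.
- **Ring 2, before:** Its near edge sank about 3 mm under 1 to 5 N. The camera showed it tilted 0.14 rad while pressed and level again when released.
- **Ring 2, pressing:** I pressed it in the middle. It gave way at about 5.5 N and came to a hard stop at 42.8 mm, where I held about 28 N.
- **Ring 2, after:** Its near edge was stiff at 42.8 mm (12.5 N). The camera put its top 6.5 mm lower than at the start (48.5 to 42.0 mm) and level, against the expected 6 mm.
- **Everything else:** The other three covers measured unchanged in height. In the last picture the pegs and other loose things are where they were, and the hand is clear at 0.24 m.

I stopped searching once ring 2 rocked, so the covers at rings 3 and 4 were never pressed. After seating I re-checked only the near edge of ring 2's cover, not its left, right or far edge. No check failed.

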